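# Seat the hinge pin, then hold the sprung chest lid just below its balance point

## Task

One hinge pin of the small sample chest has crept out: push it straight in by its head until it is fully home, before lifting the lid. Then raise the spring-balanced lid by its bar clearly past its balance point (50 degrees open), to about 60 degrees, without letting it swing on to fully open, and bring it back to just below the balance point, about 43 degrees open, where it would fall shut by itself. Finish there still holding the lid still by its bar, and leave the small things that lie about where they are.

Things in the scene. Friction and masses are not known exactly. Their poses are not given: they have to be found in the camera images.
- chest: White sample chest with a grey lid, 140 (x) by 180 (y) by 110 mm high, fixed to the table. Origin: centre of its underside, on the table. x is level and points from its front (bar) to its rear (hinges), away from the robot within 20 degrees; y to its left; z up. Shut, its highest point is 130 mm up. A steel hinge fork stands at each rear corner; the loose pin is in the right (-y) one.
- hinge_line (a point): Middle of the lid's hinge line, at x 83, y 0, z 117 mm in the chest's frame. The hinge line runs along the chest's y axis.
- lid (a joint): Lid angle in rad: 0 shut (level), grows as the bar rises, stop at 1.6. A spring carries part of its weight: below the balance point at 0.87 rad (50 degrees) it falls shut by itself, above it it swings open by itself. Lifting it at the bar takes about 1.2 N from shut, under 0.5 N near balance; hardly any friction. The bar is 200 mm x sin(angle) above the hinge line.
- lid_bar (a point): Middle of the lid's lifting bar: round steel, 10 mm thick, 110 long, parallel to the hinge line and 200 from it, 40 mm clear in front of the lid's edge. At lid angle a it lies at chest x 83 - 200 cos(a), y 0, z 117 + 200 sin(a) mm. Pinched from above across its thickness (along chest x), it turns between the fingers as the lid swings.
- hinge_pin (a joint): How far the loose hinge pin's head stands off its seat on the fork, in m: 0 fully home, 0.028 to 0.036 at the start. The pin slides along the hinge line only, with about 3 N of friction, stays where it is left, and stops dead when home.
- pin_head (a point): Centre of the outer face of the loose pin's head, a steel disc 20 mm across and 6 thick on an 8 mm shank. On the hinge line, at chest y -99 mm when home and further out (-y) by the joint's value; push it along the chest's +y. Round the head is free space, down to the table; the lid's and chest's side is 6 mm further in (+y) than the seated head's outer face.
- dropper_3: Small capped dropper bottle, 34 across, 62 high, standing loose on the table beside the left (+y) end of the chest; leave alone. Origin: centre of its underside.
- tape_roll: Roll of tape, 98 across, 20 high, lying loose on the table; leave alone. Origin: centre of its underside.
- timer: Small bench timer, 62 by 66 by 20 high, lying loose on the table; leave alone. Origin: centre of its underside.
- syringe_a: Small syringe, 104 long, 15 high, lying loose on the table in front of the chest; leave alone. Origin: centre of its underside.

How it is judged:
By the outcome, as a careful person would: the job done as asked, in the order asked, and still so for the second after the job is handed in, while the arm keeps its last pose, push and grip.
It also fails if it takes over 53 s, if anything falls off the work surface, if the arm or the gripper's body presses on something with over 40 N, if the wrist force passes 120 N, or if a joint passes its speed limit or range.

## Robot

A 6-joint arm with a two-finger parallel gripper is mounted at the origin on a cart in front of the work surface, level with it; the furniture and walls round the work are solid. World frame = base frame: x ahead of the robot, y to its left, z up, the work surface at z = 0. Lengths are in mm, angles in rad, forces in N, time in s.
With the tool pointing down it reaches from about 350 to 850 mm from the base axis. Payload 8.1 kg.
Tool frame: the origin (TCP) lies at the very end of the fingers, on their centre line; the grasp point (between the pads) lies 19 mm behind it; y points along the fingers, x is the direction in which the jaws open and shut, and the axes are right-handed (so a half turn about y gives the same grasp; the last joint's range is limited). The gripper opens to 93 mm and grips with 3 to 60 N. Pads are 15 mm wide; open, the fingers measure 128 mm over their backs; the gripper's body (75 mm by 188 mm) begins 65 mm behind the grasp point.
Start: joints at [1.058, 0.13, 1.488, -0, 1.523, -0.085], TCP at [248.902, 545.942, 218.635] pointing down, gripper open.
Joint ranges: [-2.96, 2.96], [-0.89, 2.26], [0.02, 2.5], [-1.34, 4.48], [0, 2.73], [-2.66, 2.66]. Speed limits (rad/s): [2.39, 2.39, 2.79, 3.14, 3.14, 3.14].

## Interface

Orientations are given as a unit quaternion [w, x, y, z].
In Python, from workcell import robot, imaging gives the robot as it stands.
- The arm moves only by the shell command python3 -m pendant 'ROWS' [FORCE]. ROWS is JSON, a list of rows, each a list of 3 entries, a list of its own where there are three numbers: the shift along the tool's x, y, z in cm, then the turn about the tool's y in rad, then the opening, from 0 (shut) to 1 (fully open). A call has 1 to 20 rows; each row is the pose to reach, as a shift and turn from the pose measured when the call began, along the tool's axes at that moment; what a row does not reach only later rows make up. A row lasts 1/8 s, in which the tool goes at most 62.5 mm and 10.7 degrees, less where a joint would pass 70% of its speed; a pose out of reach is approached as far as the arm can. A call with a gripper value outside its range is refused whole. The fingers move at their own pace and stop on an object; FORCE is the grip in N (left out, the last holds). Time passes only in rows, so rows that repeat a pose let the fingers close. It gives the time, the measured TCP pose, the force and the opening at its end, in the units of the state.
- robot.get_state(): the state, without advancing time (a new reading comes with each control period).
- imaging.camera(name): name is "side" or "top" or "wrist"; returns a dict with "pixels" (384x512x3 uint8, blue, green, red), "fx", "fy", "cx", "cy" (pixels), "world_from_camera" (4x4, takes a point from camera to world coordinates); the wrist camera has in their place "mount" (4x4, takes a point from camera to tool coordinates, whose origin is the TCP and whose axes are the tool frame's). Camera axes: x right, y up, looking along -z (the intrinsics and any distortion apply to the point x, -y, -z); pixel columns grow to the right and rows downward; lengths in mm; the calibration is good to about 2 mm. A picture is of the moment at which its call begins: read the wrist's pose just before it. There is no depth.
- robot.job_done(): hands the job in, once; it reports no verdict.
The state is a dict: "t": time; "qpos": joint angles; "qd": joint speeds; "effort": joint torques, N m; "tcp_pos": TCP position; "ee_rot": TCP orientation; "force": force on the tool from outside, world axes, zero at the start; "moment": the same for the moment, N m; "grip_width": opening from 0.0 (shut) to 1.0 (fully open).
Only numpy, scipy, OpenCV 4.12 (cv2) and the standard library are available. Lean on these libraries where they do the work, as an engineer would, in place of code of your own. Each camera call takes 0.05 s, during which the arm holds its last target.

## Working session

There is one attempt and no reset: what is moved stays moved. The work goes in short steps, Python scripts to look and compute and a shell command to move; the robot and the scene stay as the last step left them, time stands still between calls to the robot, and variables do not carry over. Pictures are saved under pics/ and viewed, and the job is handed in when it is done.

```bash
ls; mkdir -p pics; python3 - <<'E'
from workcell import robot, imaging
import cv2,numpy as np
s=robot.get_state()
for k,v in s.items(): print(k,np.round(v,4))
for n in ["side","top","wrist"]:
    c=imaging.camera(n); cv2.imwrite(f"pics/{n}0.png",c["pixels"])
    print(n,{k:np.round(v,4).tolist() for k,v in c.items() if k!="pixels"})
E
```

```text
pics
t 0.0
qpos [ 1.0576  0.1311  1.4893  0.      1.523  -0.0854]
qd [-0.0003 -0.0011  0.0018 -0.0006 -0.0013  0.0023]
effort [-2.30000e-03 -5.59842e+01 -4.91752e+01  7.65000e-02  3.59000e-02
 -2.00000e-04]
tcp_pos [248.6283 545.4524 217.6197]
ee_rot [-0.5944  0.595   0.3819 -0.383 ]
force [ 0.1255  0.3032 -0.8336]
moment [ 0.0122 -0.008   0.0041]
grip_width 1.0009
side {'fx': 466.7848, 'fy': 466.7848, 'cx': 254.4683, 'cy': 197.2888, 'world_from_camera': [[-0.9303, 0.1471, -0.336, 124.7998], [-0.3664, -0.4163, 0.8321, 982.5976], [-0.0175, 0.8973, 0.4412, 597.253], [0.0, 0.0, 0.0, 1.0]]}
top {'fx': 375.2485, 'fy': 375.2485, 'cx': 252.5396, 'cy': 198.4099, 'world_from_camera': [[-0.0277, 0.9958, -0.0878, 448.9341], [-0.9996, -0.0277, 0.0019, 4.9208], [-0.0006, 0.0878, 0.9961, 934.0627], [0.0, 0.0, 0.0, 1.0]]}
wrist {'fx': 334.2247, 'fy': 334.2247, 'cx': 257.1401, 'cy': 190.7374, 'mount': [[1.0, 0.0019, 0.0002, -0.1025], [-0.0003, 0.262, -0.9651, -166.4037], [-0.0018, 0.9651, 0.262, 73.0209], [0.0, 0.0, 0.0, 1.0]]}
```

View pics/side0.png

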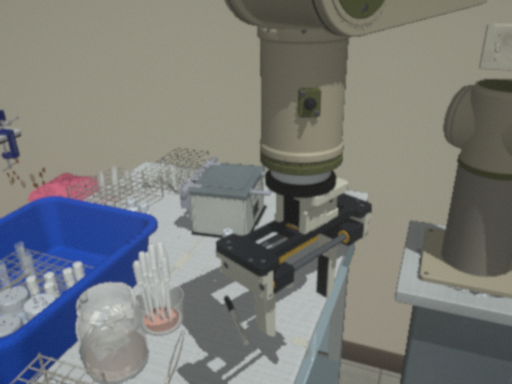

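View pics/top0.png

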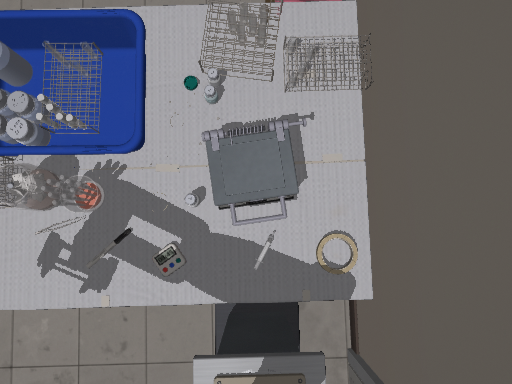

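View pics/wrist0.png

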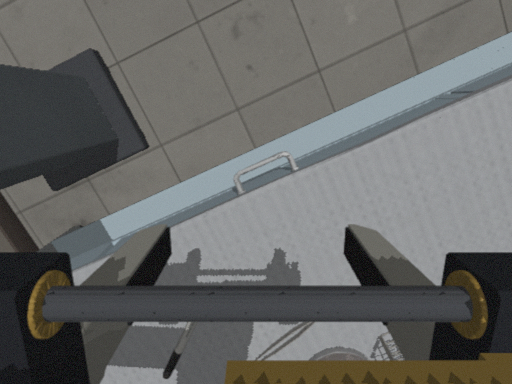

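```bash
python3 - <<'E'
import cv2
a=cv2.imread("pics/top0.png")[105:230,185:325]
cv2.imwrite("pics/topz.png",cv2.resize(a,None,fx=5,fy=4.8 and 5,interpolation=cv2.INTER_CUBIC)[:600])
a=cv2.imread("pics/side0.png")[140:250,170:280]
cv2.imwrite("pics/sidez.png",cv2.resize(a,None,fx=5,fy=5,interpolation=cv2.INTER_CUBIC))
E
```

```text
(no output)
```

View pics/topz.png

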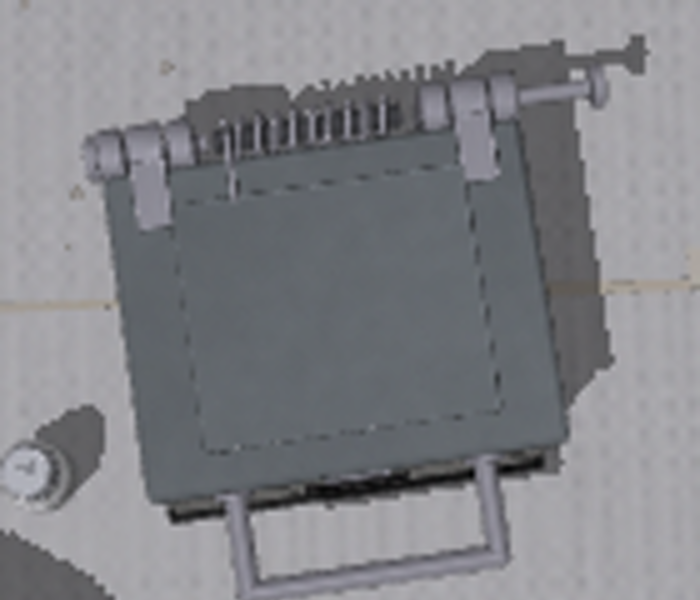

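View pics/sidez.png

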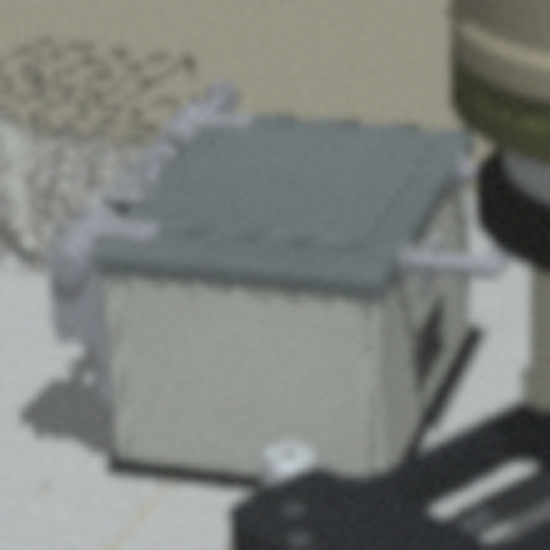

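```bash
cat > h.py <<'E'
import numpy as np
K={'side':(466.7848,254.4683,197.2888),'top':(375.2485,252.5396,198.4099)}
W={'side':np.array([[-0.9303,0.1471,-0.336,124.7998],[-0.3664,-0.4163,0.8321,982.5976],[-0.0175,0.8973,0.4412,597.253],[0,0,0,1]]),
'top':np.array([[-0.0277,0.9958,-0.0878,448.9341],[-0.9996,-0.0277,0.0019,4.9208],[-0.0006,0.0878,0.9961,934.0627],[0,0,0,1]])}
def ray(n,u,v):
    f,cx,cy=K[n]; d=W[n][:3,:3]@np.array([(u-cx)/f,-(v-cy)/f,-1]); return W[n][:3,3],d
def at(n,u,v,z):
    o,d=ray(n,u,v); return o+d*(z-o[2])/d[2]
def proj(n,p):
    q=W[n][:3,:3].T@(np.asarray(p)-W[n][:3,3]); f,cx,cy=K[n]; return cx+f*q[0]/-q[2], cy-f*q[1]/-q[2]
E
python3 - <<'E'
from h import *
np.set_printoptions(precision=1,suppress=True)
z=lambda u,v:(185+u/5,105+v/5)
P={}
for n,u,v,h in [("head_outer",606,87,117),("head_inner",592,89,117),("hingeL",87,158,117),("barL",247,592,117),("barR",505,556,117),("lidFL",150,502,128),("lidFR",567,438,128),("lidRL",105,180,128),("lidRR",515,122,128),("dropper",25,470,62)]:
    P[n]=at('top',*z(u,v),h); print(n,P[n], np.array(proj('side',P[n])))
d=P['barR']-P['barL'];print("bar yaw",np.degrees(np.arctan2(d[0],-d[1])),np.linalg.norm(d))
d=P['head_outer']-P['hingeL'];print("hinge yaw",np.degrees(np.arctan2(d[0],-d[1])),np.linalg.norm(d))
d=P['lidFR']-P['lidFL'];print("lid front",np.degrees(np.arctan2(d[0],-d[1])),np.linalg.norm(d))
for n,u,v in [("rack",285,90),("rack",370,90),("rack2",200,75),("rack2",272,80)]:
  print(n,at('top',u,v,0),at('top',u,v,80))
for n,u,v in [("tape",337,254),("timer",170,260),("syrA",272,232),("syrB",258,267)]: print(n,at('top',u,v,10))
E
```

```text
head_outer [ 687.4 -120.7  117. ] [215.3 158. ]
head_inner [ 686.7 -114.5  117. ] [214.5 158.8]
hingeL [661.6 110.7 117. ] [182.8 192.7]
barL [467.5  44.3 117. ] [268.5 193. ]
barR [480.1 -68.4 117. ] [278.8 174.5]
lidFL [507.1  84.6 128. ] [246.5 193.4]
lidFR [529.8 -96.  128. ] [264.5 164.4]
lidRL [648.8 101.6 128. ] [189.1 187.8]
lidRR [669.6 -78.5 128. ] [214.2 160.3]
dropper [528.5 149.1  62. ] [227.8 229.7]
bar yaw 6.344733313131992 113.33823502283052
hinge yaw 6.3500256566965945 232.87293388938303
lid front 7.166637098500713 181.969561361166
rack [807.9 -87.8   0. ] [777.2 -79.9  80. ]
rack [ 801.8 -305.6    0. ] [ 771.6 -279.    80. ]
rack2 [853.8 129.5   0. ] [819.1 118.8  80. ]
rack2 [835.3 -55.3   0. ] [802.2 -50.2  80. ]
tape [ 388.5 -199.1   10. ]
timer [385.3 208.4  10. ]
syrA [446.4 -42.3  10. ]
syrB [362.5  -5.5  10. ]
```

```bash
cat >> h.py <<'E'
from scipy.spatial.transform import Rotation as Rt
YAW=np.radians(6.5); CX=np.array([np.cos(YAW),np.sin(YAW),0]); CY=np.array([-np.sin(YAW),np.cos(YAW),0])
HL=np.array([672.4,11,117.])
def ch(x,y,z): return HL+CX*(x-83)+CY*y+np.array([0,0,z-117])
def tool(s):
    return Rt.from_quat(np.roll(s['ee_rot'],-1)).as_matrix(), np.array(s['tcp_pos'])
def go(s,p,xdir=None):
    """tool shift cm and turn needed"""
    R,t=tool(s); sh=R.T@(np.asarray(p)-t)/10
    a=0
    if xdir is not None:
        l=R.T@np.asarray(xdir); a=np.arctan2(-l[2],l[0])
    return np.round(sh,3),round(a,4)
def tochest(p):
    d=np.asarray(p)-HL; return np.round([d@CX+83,d@CY,d[2]+117],1)
E
python3 - <<'E'
from h import *
from workcell import robot
s=robot.get_state(); R,t=tool(s); print(np.round(R,3))
print("chest frame tcp",tochest(t))
for xd in (CX,-CX): print(go(s,ch(83,-165,240),xd))
print(proj('side',[808,-88,0]),proj('side',[808,-88,100]),proj('side',[808,-88,150]),proj('side',[802,-305,0]))
E
python3 - <<'E'
import cv2
a=cv2.imread("pics/side0.png")[120:240,20:280]
cv2.imwrite("pics/sidez2.png",cv2.resize(a,None,fx=3,fy=3,interpolation=cv2.INTER_CUBIC))
E
```

```text
[[ 0.415 -0.001 -0.91 ]
 [ 0.91  -0.001  0.415]
 [-0.001 -1.     0.   ]]
chest frame tcp [-277.5  579.1  217.8]
(array([-45.204,  -2.16 , -69.231]), np.float64(1.0295))
(array([-45.204,  -2.16 , -69.231]), np.float64(-2.1121))
(np.float64(175.9250749157716), np.float64(193.82363124200944)) (np.float64(172.72889617930062), np.float64(162.4474005615348)) (np.float64(171.0505462487903), np.float64(145.97138375391575)) (np.float64(210.32145142423036), np.float64(167.49504148352744))
```

View pics/sidez2.png

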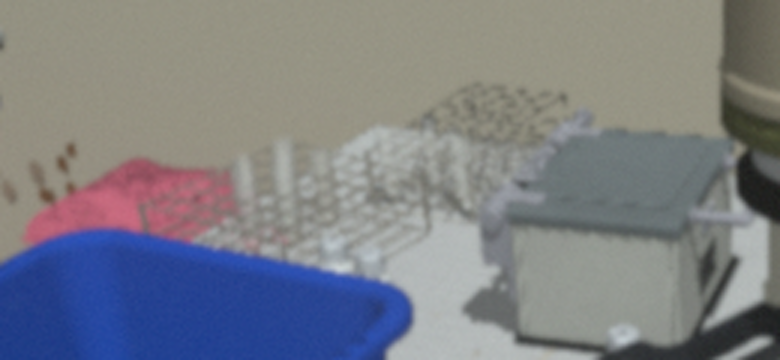

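```bash
python3 -m pendant '[[[-8,-2.2,-12],0.2,0],[[-16,-2.2,-24],0.4,0],[[-24,-2.2,-36],0.6,0],[[-32,-2.2,-48],0.8,0],[[-40,-2.2,-60],1.03,0],[[-45.2,-2.2,-69.2],1.03,0],[[-45.2,-2.2,-69.2],1.03,0],[[-45.2,-2.2,-69.2],1.03,0],[[-45.2,-2.2,-69.2],1.03,0],[[-45.2,-2.2,-69.2],1.03,0],[[-45.2,-2.2,-69.2],1.03,0],[[-45.2,-2.2,-69.2],1.03,0],[[-45.2,-2.2,-69.2],1.03,0],[[-45.2,-2.2,-69.2],1.03,0],[[-45.2,-2.2,-69.2],1.03,0],[[-45.2,-2.2,-69.2],1.03,0]]' 
cat > look.py <<'E'
import sys,cv2
from h import *
from workcell import robot,imaging
s=robot.get_state(); R,t=tool(s)
print(round(s['t'],2),"chest tcp",tochest(t),"yaw err",np.degrees(go(s,t,CX)[1]).round(2),"F",np.round(s['force'],2),"chestFy",round(float(np.dot(s['force'],CY)),2),"grip",round(s['grip_width'],3))
for a in sys.argv[1:]:
    n,f=a.split(':'); cv2.imwrite(f'pics/{f}.png',imaging.camera(n)['pixels'])
E
python3 look.py top:top1 wrist:wr1
```

```text
t: 2.15
tcp_pos: [690.5, -151.8, 240.2]
ee_rot: [-0.706, 0.706, 0.04, -0.041]
force: [-0.5, 0.7, 0.2]
grip_width: 0.006
2.15 chest tcp [  82.5 -163.8  240.2] yaw err 0.01 F [-0.46  0.67  0.16] chestFy 0.71 grip 0.006
```

View pics/top1.png

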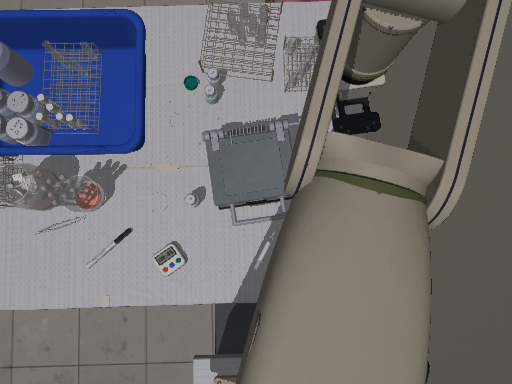

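View pics/wr1.png

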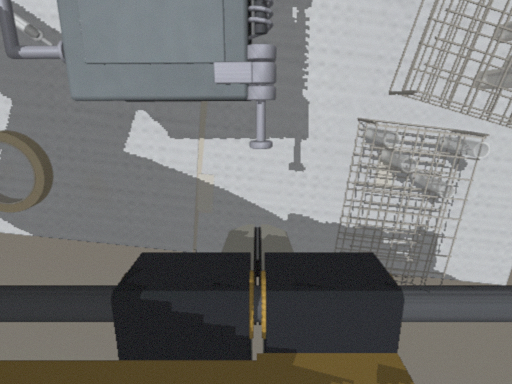

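The wrist view shows the pin head at about (261,145), right in front of the shut fingertips at (258,230). I'll check its position by ray.

```bash
cat >> h.py <<'E'
M=np.array([[1,.0019,.0002,-.1025],[-.0003,.262,-.9651,-166.4037],[-.0018,.9651,.262,73.0209],[0,0,0,1]])
def watw(s,u,v,z):
    R,t=tool(s); d=np.array([(u-257.1401)/334.2247,-(v-190.7374)/334.2247,-1]); d=R@(M[:3,:3]@d); o=R@M[:3,3]+t
    return o+d*(z-o[2])/d[2]
E
python3 - <<'E'
from h import *
from workcell import robot
s=robot.get_state()
print("head",tochest(watw(s,261,147,117)), tochest(watw(s,261,97,117)),"seat")
print("bar inner/outer", tochest(watw(s,30,52,117)))
print(go(s,ch(83,-160,107),CX), go(s,ch(83,-141,107)))
E
```

```text
head [  85.8 -130.   117. ] [ 85.8 -88.2 117. ] seat
bar inner/outer [-101.1  -53.   117. ]
(array([ 0.04, 13.38,  0.36]), np.float64(0.001)) (array([ 0.042, 13.378,  2.26 ]), 0)
```

```bash
python3 -m pendant '[[[0.15,5,0],0,0],[[0.15,10,0],0,0],[[0.15,13.6,0],0,0],[[0.15,13.6,0],0,0],[[0.15,13.6,0.8],0,0],[[0.15,13.6,1.4],0,0],[[0.15,13.6,1.4],0,0],[[0.15,13.6,1.4],0,0]]'; python3 look.py wrist:wr2
```

```text
t: 3.25
tcp_pos: [690.9, -137.6, 105.9]
ee_rot: [-0.705, 0.707, 0.041, -0.04]
force: [0.4, -0.3, 0.0]
grip_width: 0.006
3.25 chest tcp [  84.6 -149.7  105.9] yaw err 0.07 F [ 0.38 -0.34  0.03] chestFy -0.38 grip 0.006
```

View pics/wr2.png

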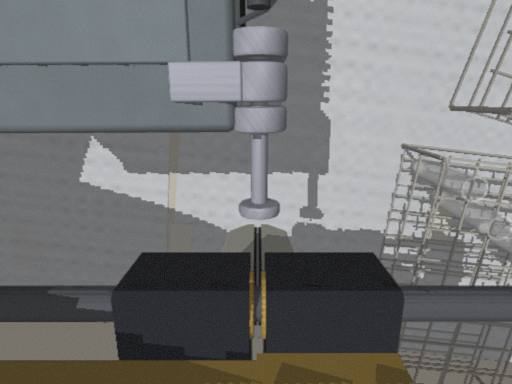

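The head sits at (259,208), centred on the fingers (columns 222–295). I'll push along +y in small steps, watching the force.

```bash
python3 -m pendant '[[[0,0,0.4],0,0],[[0,0,0.8],0,0],[[0,0,1.2],0,0],[[0,0,1.2],0,0]]'; python3 look.py
python3 -m pendant '[[[0,0,0.4],0,0],[[0,0,0.8],0,0],[[0,0,0.8],0,0]]';python3 look.py wrist:wr3
```

```text
t: 3.8
tcp_pos: [689.3, -125.5, 105.4]
ee_rot: [-0.705, 0.707, 0.041, -0.04]
force: [-1.1, -1.0, -0.9]
grip_width: 0.002
3.8 chest tcp [  84.3 -137.6  105.4] yaw err 0.07 F [-1.1  -1.01 -0.95] chestFy -0.88 grip 0.002
t: 4.18
tcp_pos: [688.3, -117.1, 105.4]
ee_rot: [-0.705, 0.706, 0.041, -0.041]
force: [-0.4, -1.7, 0.4]
grip_width: 0.008
4.17 chest tcp [  84.3 -129.1  105.4] yaw err 0.09 F [-0.41 -1.67  0.43] chestFy -1.61 grip 0.008
```

View pics/wr3.png

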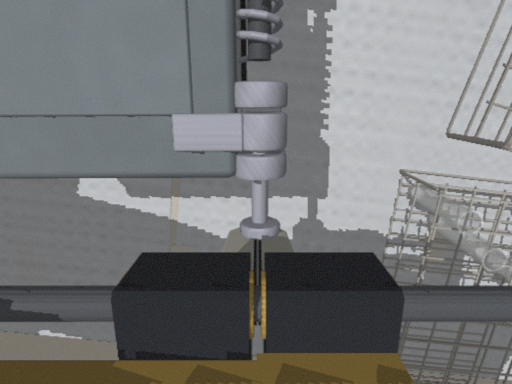

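```bash
python3 -m pendant '[[[0,0,0.4],0,0],[[0,0,0.8],0,0],[[0,0,1.2],0,0]]'; python3 look.py
python3 -m pendant '[[[0,0,0.3],0,0],[[0,0,0.6],0,0],[[0,0,0.6],0,0]]';python3 look.py wrist:wr4
```

```text
t: 4.6
tcp_pos: [686.8, -105.0, 105.3]
ee_rot: [-0.706, 0.706, 0.041, -0.041]
force: [-0.1, -3.6, -0.5]
grip_width: 0.01
4.6 chest tcp [  84.2 -116.9  105.3] yaw err 0.09 F [-0.14 -3.55 -0.54] chestFy -3.52 grip 0.01
t: 4.97
tcp_pos: [686.1, -98.4, 105.3]
ee_rot: [-0.706, 0.706, 0.041, -0.041]
force: [-0.3, -0.5, 0.1]
grip_width: 0.007
4.97 chest tcp [  84.2 -110.2  105.3] yaw err 0.11 F [-0.27 -0.5   0.1 ] chestFy -0.47 grip 0.007
```

View pics/wr4.png

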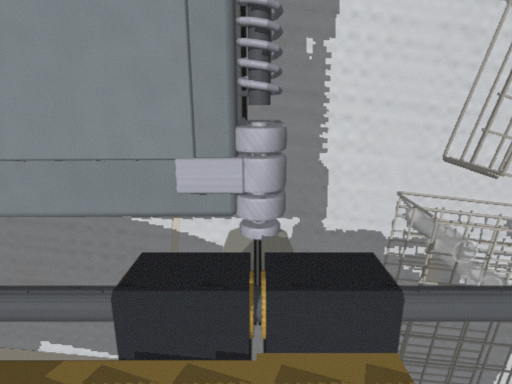

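The head (260,228) is now nearly on the fork cheek. I'll take 2 mm steps until it stops dead.

```bash
python3 -m pendant '[[[0,0,0.1],0,0],[[0,0,0.2],0,0],[[0,0,0.2],0,0]]'; python3 look.py
python3 -m pendant '[[[0,0,0.1],0,0],[[0,0,0.15],0,0],[[0,0,0.15],0,0]]';python3 look.py wrist:wr5
```

```text
t: 5.4
tcp_pos: [685.9, -96.5, 105.3]
ee_rot: [-0.706, 0.706, 0.041, -0.041]
force: [-0.9, -2.3, 1.0]
grip_width: 0.009
5.4 chest tcp [  84.2 -108.3  105.3] yaw err 0.1 F [-0.9  -2.29  0.96] chestFy -2.18 grip 0.009
t: 5.78
tcp_pos: [685.7, -94.9, 105.3]
ee_rot: [-0.706, 0.706, 0.041, -0.041]
force: [0.1, -2.6, -0.2]
grip_width: 0.005
5.78 chest tcp [  84.2 -106.8  105.3] yaw err 0.1 F [ 0.12 -2.59 -0.2 ] chestFy -2.59 grip 0.005
```

View pics/wr5.png

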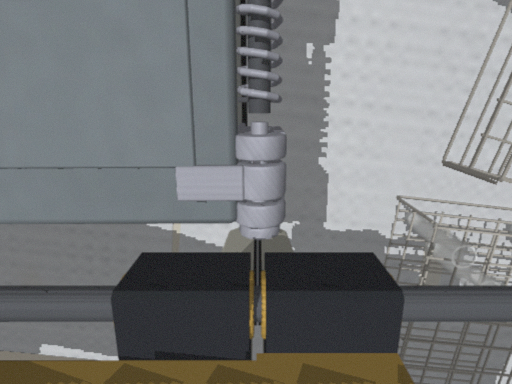

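```bash
for i in 1; do python3 -m pendant '[[[0,0,0.1],0,0],[[0,0,0.15],0,0],[[0,0,0.15],0,0]]'; done; python3 look.py wrist:wr6
```

```text
t: 6.2
tcp_pos: [685.6, -94.0, 105.3]
ee_rot: [-0.705, 0.706, 0.041, -0.041]
force: [0.5, -5.1, -0.8]
grip_width: 0.004
6.2 chest tcp [  84.2 -105.9  105.3] yaw err 0.09 F [ 0.53 -5.08 -0.75] chestFy -5.11 grip 0.004
```

View pics/wr6.png

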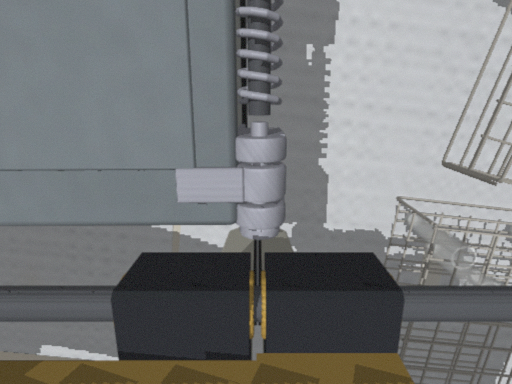

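```bash
python3 -m pendant '[[[0,0,0.1],0,0],[[0,0,0.15],0,0],[[0,0,0.15],0,0]]';  python3 look.py
python3 -m pendant '[[[0,0,0.1],0,0],[[0,0,0.2],0,0],[[0,0,0.2],0,0]]'; python3 look.py
```

```text
t: 6.62
tcp_pos: [685.6, -94.0, 105.4]
ee_rot: [-0.705, 0.707, 0.041, -0.04]
force: [1.2, -7.8, -2.4]
grip_width: 0.009
6.62 chest tcp [  84.2 -105.9  105.4] yaw err 0.05 F [ 1.22 -7.8  -2.38] chestFy -7.89 grip 0.009
t: 7.0
tcp_pos: [685.6, -94.0, 105.4]
ee_rot: [-0.704, 0.708, 0.04, -0.04]
force: [2.2, -10.9, -2.0]
grip_width: 0.001
7.0 chest tcp [  84.2 -105.9  105.4] yaw err -0.01 F [  2.2  -10.9   -1.99] chestFy -11.08 grip 0.001
```

The pin has stopped dead: 11 N with no further travel. Next I back off, rise, and go to look at the bar.

```bash
python3 -m pendant '[[[0,0,-2],0,0],[[0,0,-4],0,0],[[0,-5,-4],0,0],[[0,-10,-4],0,0],[[-2,-13,-2],0,0.1],[[-8,-13,0],0,0.33],[[-14,-13,2],0,0.33],[[-20,-13,4],0,0.33],[[-20,-13,4],0,0.33],[[-20,-13,4],0,0.33],[[-20,-13,4],0,0.33]]'; python3 look.py wrist:wr7 side:s7
```

```text
t: 8.38
tcp_pos: [483.6, -76.8, 235.7]
ee_rot: [-0.704, 0.708, 0.041, -0.039]
force: [0.5, -0.0, -0.1]
grip_width: 0.333
8.38 chest tcp [-114.5  -65.8  235.7] yaw err -0.03 F [ 0.48 -0.05 -0.14] chestFy -0.1 grip 0.333
```

View pics/wr7.png

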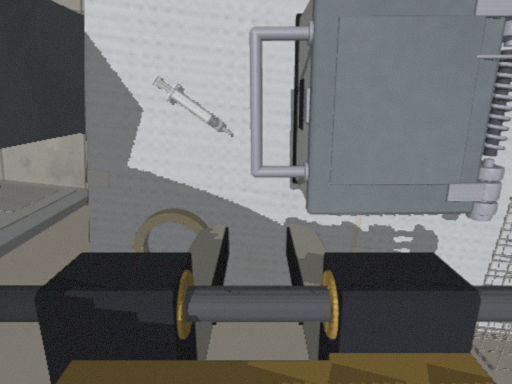

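View pics/s7.png

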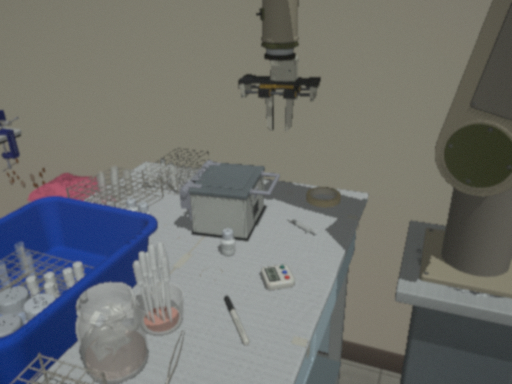

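The bar runs vertically in the wrist view at about column 257, rows 30–174. The pin head sits on its fork at (485,210).

```bash
python3 - <<'E'
from h import *
from workcell import robot
s=robot.get_state()
a=watw(s,257,171,119);b=watw(s,256,34,119)
print(tochest(a),tochest(b)); d=b-a; print("yaw of bar dir",np.degrees(np.arctan2(-d[0],d[1])))
m=(a+b)/2;print("mid",tochest(m), "pin head outer",tochest(watw(s,485,219,117)))
p=m.copy(); p[2]=98
print(go(s,p,CX), go(s,ch(-117,0,98)))
E
```

```text
[-114.9  -52.3  119. ] [-115.5   56.1  119. ]
yaw of bar dir 6.77897622530794
mid [-115.2    1.9  119. ] pin head outer [ 91.1 -97.5 117. ]
(array([-0.054, 13.675,  6.83 ]), np.float64(-0.0003)) (array([-0.233, 13.676,  6.639]), 0)
```

```bash
python3 -m pendant '[[[-0.15,0,3.5],0,0.33],[[-0.15,0,6.7],0,0.33],[[-0.15,0,6.7],0,0.33],[[-0.15,5,6.7],0,0.33],[[-0.15,9,6.7],0,0.33],[[-0.15,11.5,6.7],0,0.33],[[-0.15,11.5,6.7],0,0.33]]' 15; python3 look.py wrist:wr8 side:s8 top:t8; python3 - <<'E'
import cv2
a=cv2.imread("pics/s8.png")[60:240,160:360]
cv2.imwrite("pics/s8z.png",cv2.resize(a,None,fx=3,fy=3,interpolation=cv2.INTER_CUBIC))
E
```

```text
t: 9.35
tcp_pos: [473.0, -11.4, 117.4]
ee_rot: [-0.704, 0.708, 0.038, -0.041]
force: [0.6, 0.7, 0.2]
grip_width: 0.328
9.35 chest tcp [-117.7    0.3  117.4] yaw err -0.04 F [0.61 0.7  0.24] chestFy 0.63 grip 0.328
```

View pics/wr8.png

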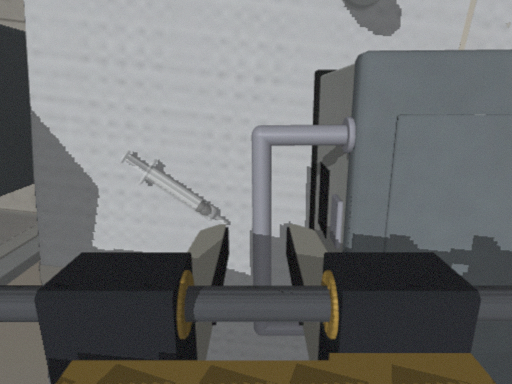

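View pics/s8z.png

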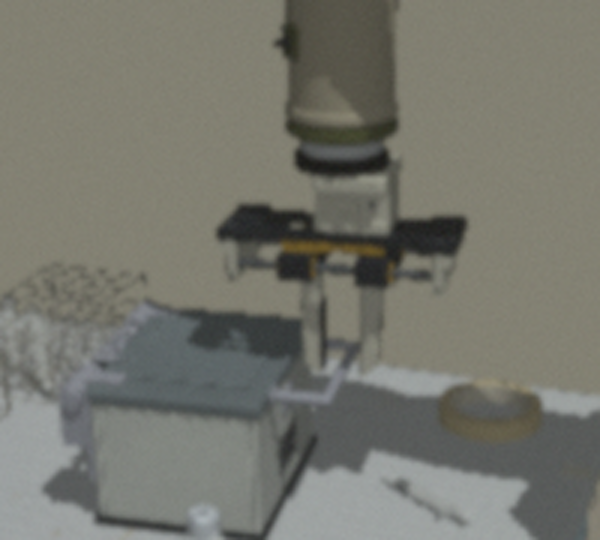

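The bar (column 262) lies between the fingers (222 and 293). Now I descend and pinch it.

```bash
python3 -m pendant '[[[0.1,1,0],0,0.33],[[0.1,1.9,0],0,0.33],[[0.1,1.9,0],0,0.33],[[0.1,1.9,0],0,0.05],[[0.1,1.9,0],0,0.05],[[0.1,1.9,0],0,0.05],[[0.1,1.9,0],0,0.05],[[0.1,1.9,0],0,0.05]]' 15; python3 look.py wrist:wr9
```

```text
t: 10.5
tcp_pos: [475.4, -11.5, 102.1]
ee_rot: [-0.704, 0.708, 0.04, -0.04]
force: [-7.2, -1.4, 3.1]
grip_width: 0.097
10.5 chest tcp [-1.153e+02 -1.000e-01  1.021e+02] yaw err -0.03 F [-7.22 -1.35  3.08] chestFy -0.53 grip 0.097
```

View pics/wr9.png

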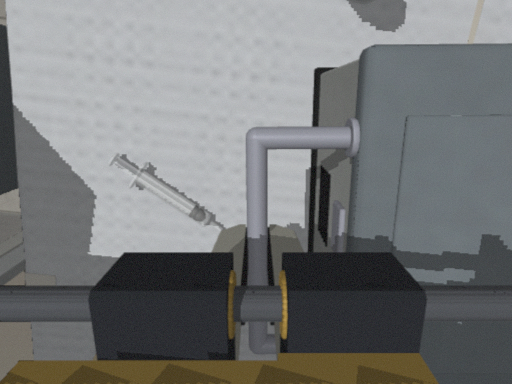

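```bash
python3 look.py; python3 -m pendant '[[[0.08,-1.74,0],0,0.05],[[0.3,-3.47,0],0,0.05],[[0.68,-5.18,0],0,0.05],[[1.21,-6.84,0],0,0.05],[[1.21,-6.84,0],0,0.05]]'; python3 look.py wrist:wr10 side:s10;  python3 - <<'E'
import cv2
a=cv2.imread("pics/s10.png")[60:240,160:360]
cv2.imwrite("pics/s10z.png",cv2.resize(a,None,fx=3,fy=3,interpolation=cv2.INTER_CUBIC))
E
```

```text
10.55 chest tcp [-115.3   -0.   102.1] yaw err -0.03 F [-6.58 -0.99  3.59] chestFy -0.24 grip 0.102
t: 11.18
tcp_pos: [487.6, -10.0, 172.7]
ee_rot: [-0.703, 0.709, 0.04, -0.04]
force: [-6.5, -3.6, 1.5]
grip_width: 0.106
11.18 chest tcp [-1.029e+02  1.000e-01  1.727e+02] yaw err -0.03 F [-6.55 -3.59  1.47] chestFy -2.82 grip 0.106
```

View pics/s10z.png

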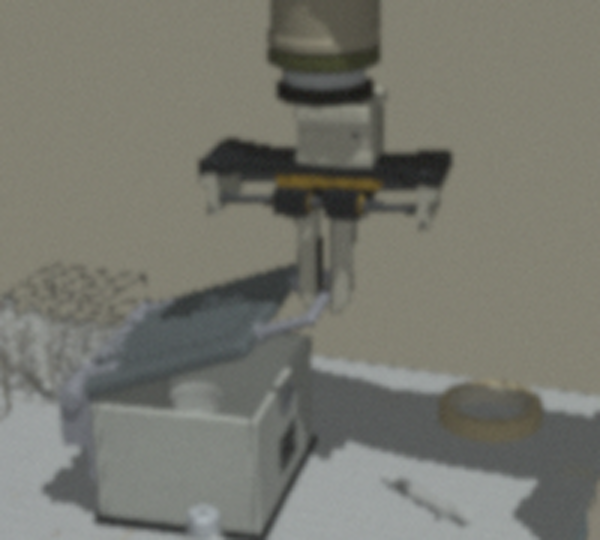

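View pics/wr10.png

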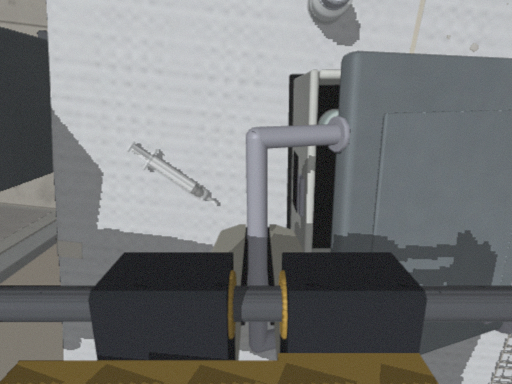

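The lid follows at about 20° and the bar is held between the pads. I'll continue the arc to 45°.

```bash
python3 -m pendant '[[[0.63,-1.39,0],0,0.05],[[1.44,-2.94,0],0,0.05],[[2.38,-4.41,0],0,0.05],[[3.44,-5.8,0],0,0.05],[[4.62,-7.08,0],0,0.05],[[4.62,-7.08,0],0,0.05]]'; python3 look.py wrist:wr11 side:s11;  python3 - <<'E'
import cv2
a=cv2.imread("pics/s11.png")[30:240,160:360]
cv2.imwrite("pics/s11z.png",cv2.resize(a,None,fx=2.8,fy=2.8,interpolation=cv2.INTER_CUBIC))
E
```

```text
t: 12.02
tcp_pos: [533.7, -4.5, 246.1]
ee_rot: [-0.703, 0.709, 0.04, -0.04]
force: [-14.1, -3.3, 14.1]
grip_width: 0.1
12.03 chest tcp [-56.6   0.3 246.1] yaw err -0.04 F [-14.08  -3.33  14.11] chestFy -1.71 grip 0.1
```

View pics/s11z.png

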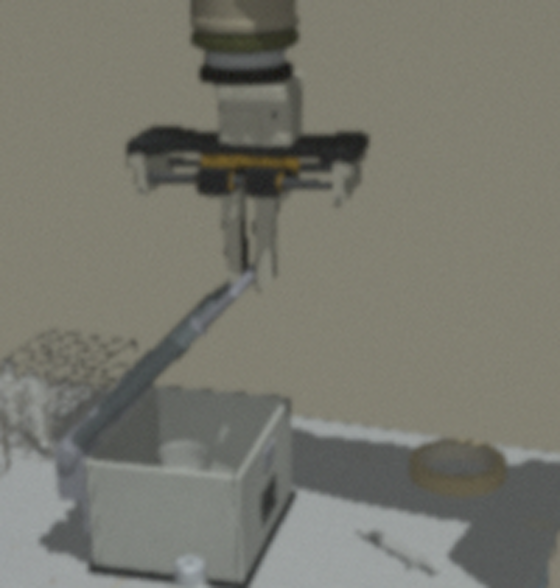

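View pics/wr11.png

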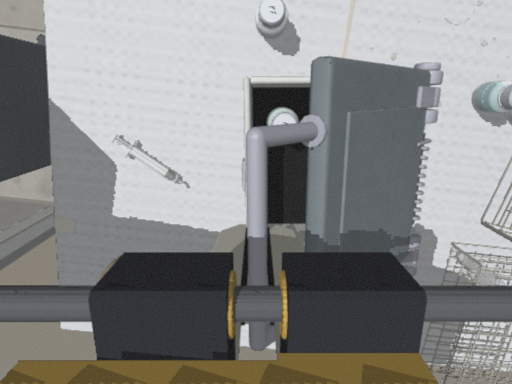

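```bash
python3 -m pendant '[[[1.21,-1.24,0],0,0.05],[[2.6,-2.31,0],0,0.05],[[3.4,-2.82,0],0,0.05],[[4.08,-3.25,0],0,0.05],[[4.08,-3.25,0],0,0.05],[[4.08,-3.25,0],0,0.05]]'; python3 look.py wrist:wr12 side:s12;  python3 - <<'E'
import cv2
a=cv2.imread("pics/s12.png")[30:240,160:360]
cv2.imwrite("pics/s12z.png",cv2.resize(a,None,fx=2.8,fy=2.8,interpolation=cv2.INTER_CUBIC))
E
```

```text
t: 12.88
tcp_pos: [573.2, 0.2, 277.9]
ee_rot: [-0.703, 0.709, 0.039, -0.04]
force: [-0.5, -1.9, 1.8]
grip_width: 0.1
12.88 chest tcp [-16.8   0.5 277.9] yaw err -0.05 F [-0.54 -1.94  1.83] chestFy -1.86 grip 0.1
```

View pics/s12z.png

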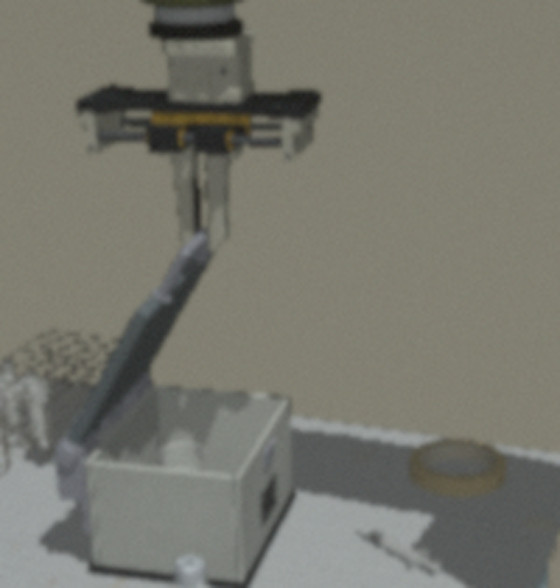

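View pics/wr12.png

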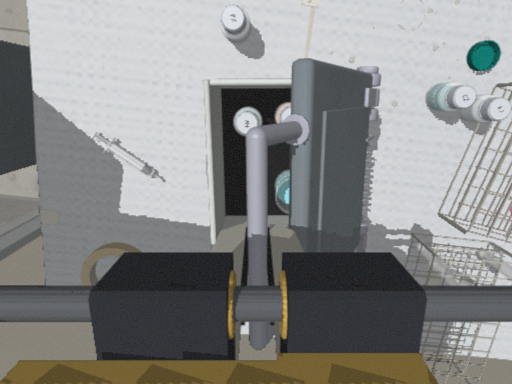

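Lid at about 59.7°, with almost no force on it. Bringing it back along the arc to 43°.

```bash
python3 -m pendant '[[[0,0,0],0,0.05],[[0,0,0],0,0.05],[[-1.06,0.72,0],0,0.05],[[-2.19,1.54,0],0,0.05],[[-3.27,2.44,0],0,0.05],[[-3.9,3.04,0],0,0.05],[[-4.51,3.67,0],0,0.05],[[-4.51,3.67,0],0,0.05],[[-4.51,3.67,0],0,0.05],[[-4.51,3.67,0],0,0.05]]'; python3 look.py wrist:wr13 side:s13 top:t13;  python3 - <<'E'
import cv2
a=cv2.imread("pics/s13.png")[30:240,160:360]
cv2.imwrite("pics/s13z.png",cv2.resize(a,None,fx=2.8,fy=2.8,interpolation=cv2.INTER_CUBIC))
E
```

```text
t: 14.22
tcp_pos: [528.5, -4.8, 241.4]
ee_rot: [-0.703, 0.709, 0.04, -0.04]
force: [-0.9, 2.3, 0.1]
grip_width: 0.097
14.22 chest tcp [-61.8   0.5 241.4] yaw err -0.03 F [-0.86  2.25  0.09] chestFy 2.34 grip 0.097
```

View pics/s13z.png

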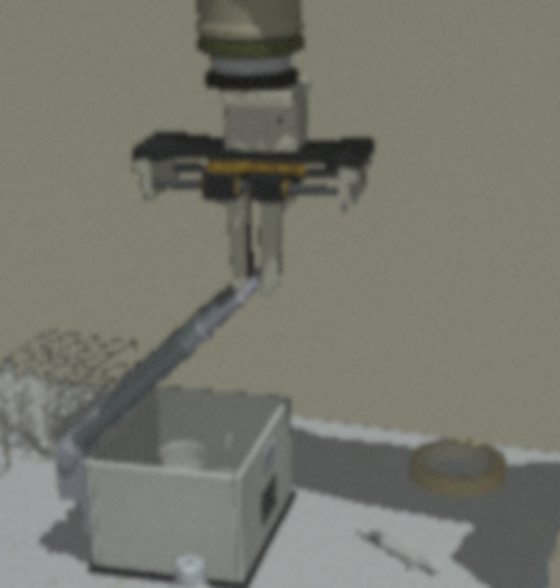

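View pics/wr13.png

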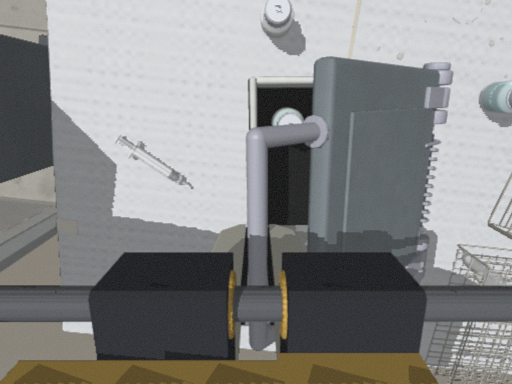

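```bash
python3 -m pendant '[[[0,0,0],0,0.05],[[0,0,0],0,0.05],[[0,0,0],0,0.05],[[0,0,0],0,0.05]]'; python3 look.py
```

```text
t: 14.88
tcp_pos: [528.4, -4.8, 241.4]
ee_rot: [-0.703, 0.709, 0.04, -0.04]
force: [-1.1, 2.0, 0.1]
grip_width: 0.101
14.88 chest tcp [-61.8   0.6 241.4] yaw err -0.03 F [-1.11  1.97  0.08] chestFy 2.08 grip 0.101
```

View pics/t13.png

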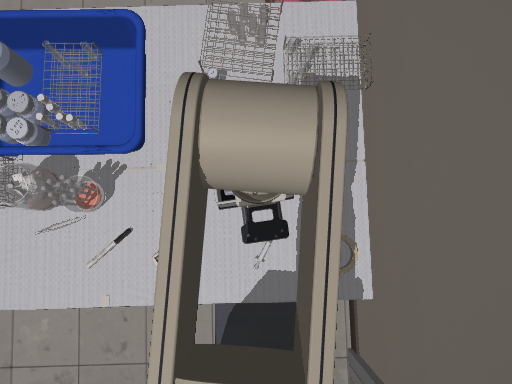

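The lid is still at about 43° and the bar is gripped. The arm hides the pin in the top view, but the wrist view after backing off showed it seated. Handing in.

```bash
python3 -c "
from workcell import robot
print(robot.job_done())"; python3 look.py
```

```text
the job is handed in; nothing more can be done
None
the job is handed in; nothing more can be done
```

The job is handed in at about 15 s: the pin is home, and the lid was raised to about 60° and is now held still at about 43° by its bar.

- **Pin:** I pushed it straight in with the closed fingers, centred on its head. It stopped dead: force rose from about 3 N to 11 N with no further travel. The wrist view after I backed off showed the head seated on the fork. I did not re-check it after the lift, because the arm hid it in the top view.
- **Lid:** I pinched the bar and lifted to about 59.7°. That figure comes from the tool position and a circle fitted to its path. I then lowered it to about 43.1°; using the tool's x position alone gives 42.9 to 43.6°.
- **Final hold:** the tool position was steady over the last half second, with about 2 N on the tool and the bar still between the pads.
- **Off plan:**
  - The tool settled about 4 mm higher than commanded when gripping.
  - The bar seems to have shifted about 2 mm in the pads during the lift.
  - Near 45° the path pressed the bar toward the hinge with about 20 N. I corrected the arc centre and that force disappeared.
- **Loose things:** nothing touched them that I could see. The last pictures show the dropper, tape roll and syringe in place. The timer was mostly hidden in the final top view; in the earlier side view it was where it started.

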